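# Snap a bin label holder shut with the bench pliers

### The job

One of the white bin label holders still has its press stud open, the steel cap standing proud of the strip. Lay that holder flat on the rest of the bench pliers with its stud centred between the open jaws, let go, then press the pliers' upper handle down until the stud snaps fully home. Let the handle spring open again and leave the holder lying there.

Things in the scene. Friction and masses are not known exactly. Their poses are not given: they have to be found in the camera images.
- holder: The label holder with the open stud: white strip 140 x 32 x 8 mm, 70 g, flat on the table. Origin on its underside right below the stud; z up; the strip runs from x = +16 to -124 mm, y across. Round steel cap, 20 mm across: top at z = 21 mm open, 14 mm snapped. Two look-alikes lie beside it: a shorter one (100 mm) with its cap already down, and one with a dark hole, no stud.
- clip (a point): Middle of the holder's rim clip, the place to grip, at x = -80, z = 23 mm of the holder, same axes. Two white upright plates 30 mm long (x), 22 mm over their outer faces (y), from the strip's top 15 mm below this point to 15 mm above it. With the holder on the rest of the pliers this point is 23 mm above the rest.
- stud (a joint): How far the holder's stud cap is pressed down to the strip, in m: 0 open (7 mm to go), 0.007 snapped home. It resists with up to about 6 N, trips over at half travel and then stays down by itself.
- jaw (a point): Centre of the pliers' fixed rest, on its top, 18 mm above the table, below the middle of the jaw plate; z up. Flat bar 64 mm (x) by 220 mm (y), open at both y ends: holders go in along y, from either side. Jaw plate 44 mm square; open, its underside is 37 mm above the rest at the centre (29 mm at its +x edge). Hinge axis along y at x = +70, z = +24 mm; the upper arm runs from it to -x.
- handle (a point): Middle of the top face of the pliers' upper handle, where to press: black grip 75 mm long, 26 mm wide, towards the robot. With the pliers open this point is at x = -90, z = +97 mm of jaw, on a face that slopes 0.36 rad up to -x; shut, at x = -105, z = +36 mm. Its axes turn with the handle (x along it, y across).
- pliers (a joint): Angle of the upper arm in rad: 0 open (held by its spring), growing as the handle goes down; the jaw plate meets an open stud at about 0.26, the stud is fully home at about 0.36, the stop is at 0.39. Pushing straight down at handle takes 1 to 5 N over about 60 mm of travel, then goes solid; let go, it springs open.
Not all that is in view belongs to the job. What is shaped like the part that bears jaw but red is not meant.

How it is judged (in metres and radians):
On the way, in this order (a step that is already met when the one before it is completed fails the run):
1. the holder lies on the rest with its still open stud between the jaws (horizontal distance between holder and jaw below 0.015 m and z of holder in the frame of jaw between -0.004 and 0.004 m and angle between holder's own z axis and vertical below 0.1 rad and value of joint stud below 0.002 m and value of joint pliers below 0.1 rad and contact force between the fingers and holder below 0.3 N), for 0.2 s.
2. the stud is snapped home with the pliers pressed shut on it (value of joint stud above 0.0055 m and value of joint pliers above 0.3 rad and horizontal distance between holder and jaw below 0.02 m), for 0.05 s.
At the end, for the whole second after the job is handed in: Stud snapped home by the pliers (cap down over 5.5 of 7 mm), pliers sprung open (under 0.1 rad), holder let go, flat (0.12 rad), at rest on the rest (5 mm in height), stud within 20 mm of the jaw centre; it was first laid there within 15 mm with the stud still open (value of joint stud above 0.0055 m and value of joint pliers below 0.1 rad and horizontal distance between holder and jaw below 0.02 m and z of holder in the frame of jaw between -0.005 and 0.005 m and angle between holder's own z axis and vertical below 0.12 rad and linear speed of holder below 0.02 m/s); the robot touches nothing.
It also fails if it takes over 51 s, if anything falls off the work surface, if the arm or the gripper's body presses on something with over 40 N, if the wrist force passes 120 N, or if a joint passes its speed limit or range.

### The arm

A 6-joint arm with a two-finger parallel gripper is mounted at the origin on the work surface. World frame = base frame: x ahead of the robot, y to its left, z up, the work surface at z = 0. Lengths are in mm, angles in rad, forces in N, time in s.
With the tool pointing down it reaches from about 350 to 1000 mm from the base axis. Payload 7.1 kg.
Tool frame: the origin (TCP) lies on the centre line of the jaws, within the pads' length; the fingertips stand 19 mm ahead of it and the grasp point (between the pads) is the TCP; z points along the fingers, y is the line along which they close (so a half turn about z gives the same grasp; the last joint's range is limited). The gripper opens to 85 mm and grips with 20 to 120 N. Pads are 22 mm wide; open, the fingers measure 114 mm over their backs; the gripper's body (76 mm by 85 mm) begins 54 mm behind the grasp point. The pads swing forward as they close: fully open they stand 13 mm farther back than shut.
Start: joints at [1.311, 0.423, 1.63, -0, 1.089, -0.019], TCP at [149.018, 606.958, 250.319] pointing down, gripper open.
Joint ranges: [-3, 3], [-0.9, 2.11], [0.09, 2.58], [-1.31, 4.45], [0.11, 2.69], [-2.54, 2.54]. Speed limits (rad/s): [2.39, 2.39, 3.01, 3.14, 3.14, 3.14].

### API

Orientations are given as a unit quaternion [w, x, y, z].
In Python, from workcell import manip, ik, viewer, job gives the robot as it stands. Calls block until the motion is done:
- manip.move_pose(position, orientation): joint-space move of the TCP to a pose.
- manip.move_straight(position, frame=None, max_speed=150, threshold=None): straight line of the TCP; frame=None keeps the orientation; max_speed is the mean speed in mm/s. With threshold (N) it stops when the force on the tool has changed by that much, and returns True; else False.
- manip.move_j(angles): joint-space move.
- manip.let_go() and manip.grasp(): open the fingers fully, or close them until they stop; the grip force is fixed at half the most.
- manip.hold(seconds).
- ik(position, orientation): joint angles nearest the present ones, or None.
- viewer.read_camera(name): name is "scene" or "top"; returns a dict with "image" (420x560x3 uint8, red, green, blue), "intrinsics" (3x3 intrinsics, pixels), "rvec" (rotation vector, rad) and "tvec" (3), from world to camera coordinates, as OpenCV has them. Camera axes: x right, y down, z forward; pixel columns grow to the right and rows downward; lengths in mm; the calibration is good to about 2 mm. A picture is of the moment at which its call begins. There is no depth.
A pose or a line that the arm cannot do raises manip.Unreachable and nothing moves.
- job.sign_off(): hands the job in; it is judged then, once.
Readings, each from a call of its own:
- manip.get_time_s(): time.
- manip.get_joint_positions(): joint angles.
- manip.get_qd(): joint speeds.
- manip.get_joint_torque(): joint torques, N m.
- manip.get_ee_pos(): TCP position.
- manip.get_orientation(): TCP orientation.
- manip.get_force(): force on the tool from outside, world axes, zero at the start.
- manip.get_torque(): the same for the moment, N m.
- manip.get_finger_gap(): finger opening in mm.
- manip.get_gripper_force(): force on a finger pad.
Only numpy, scipy, OpenCV 4.12 (cv2) and the standard library are available. Lean on these libraries where they do the work, as an engineer would, in place of code of your own. Each camera call takes 0.05 s, during which the arm holds its last target. There are 200 camera calls.

## Working session

There is one attempt and no reset: what is moved stays moved. The work goes in short steps, each a Python script; the robot and the scene stay as the last script left them, time stands still between calls to the robot, and variables do not carry over. Pictures are saved under pics/ and viewed, at most 10 in all, crops included, and the job is handed in when it is done.

```bash
mkdir -p pics; cat > h.py <<'E'
import numpy as np, cv2
from workcell import manip, ik, viewer, job
def cam(n):
    c=viewer.read_camera(n); R=cv2.Rodrigues(np.array(c["rvec"],float))[0]
    return c["image"],np.array(c["intrinsics"],float),R,np.array(c["tvec"],float).ravel()
def ray(px,c,z):
    _,K,R,t=c; o=-R.T@t; d=R.T@np.linalg.inv(K)@np.array([px[0],px[1],1.0]); return o+d*(z-o[2])/d[2]
def proj(p,c):
    _,K,R,t=c; q=K@(R@np.array(p,float)+t); return q[:2]/q[2]
def save(im,f): cv2.imwrite(f,cv2.cvtColor(im,cv2.COLOR_RGB2BGR))
E
python3 - <<'E'
from h import *
for n in("top","scene"):
    c=cam(n); save(c[0],f"pics/{n}0.png"); print(n,-c[2].T@c[3],c[1][0,0],manip.get_time_s())
    np.savez(f"{n}0.npz",im=c[0],K=c[1],R=c[2],t=c[3])
print(manip.get_orientation())
E
```

```text
top [ 248.64606252  -36.79729546 1296.97641388] 536.8171637073852 0.05
scene [1011.75381474 -528.24084286  818.3779503 ] 412.91591532894245 0.1
[-8.52687218e-05  1.20094750e-01  9.92762186e-01 -6.97076670e-04]
```

View pics/top0.png

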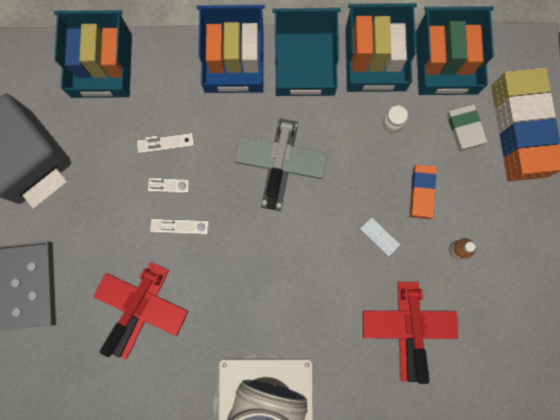

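View pics/scene0.png

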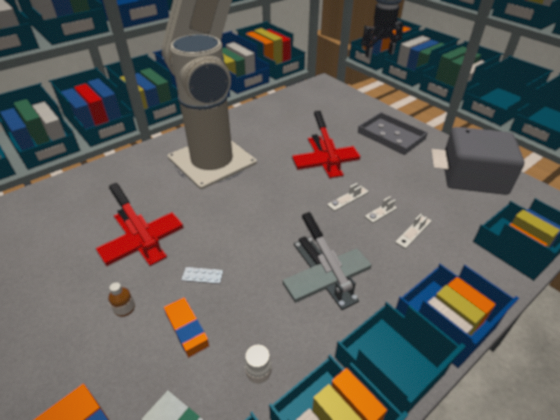

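The top view shows the target holder at about (180,227), with its cap at the right end (~200,227). The short look-alike is at (168,185) and the holed one at (165,143). The grey-green pliers sit at (281,158), handle towards (272,200). The red ones are decoys.

```bash
python3 - <<'E'
from h import *
def ld(n):
    d=np.load(n+"0.npz"); return d["im"],d["K"],d["R"],d["t"]
t,s=ld("top"),ld("scene")
a=cv2.resize(t[0][105:245,130:335],(800,546),interpolation=cv2.INTER_CUBIC); save(a,"pics/ctop.png")
b=cv2.resize(s[0][175:315,270:440],None,fx=4.2,fy=4.2,interpolation=cv2.INTER_CUBIC); save(b,"pics/cscene.png")
hsv=cv2.cvtColor(t[0],cv2.COLOR_RGB2HSV)
# holder strip: bright
m=((t[0].min(2)>150)).astype(np.uint8)
n,l,st,ce=cv2.connectedComponentsWithStats(m)
for i in range(1,n):
    if st[i,4]>100 and 120<ce[i][0]<240 and 120<ce[i][1]<260: 
        c=np.argwhere(l==i)[:,::-1].astype(np.float32); print("white",st[i],cv2.minAreaRect(c), ray(ce[i],t,8))
# pliers pad: greenish grey
print("px bar",t[0][150,250],t[0][165,315],"bg",t[0][240,300], t[0][100,250])
print("cap",t[0][222:233,192:212].mean(2).astype(int))
E
```

```text
white [137 133  57  20 631] ((164.79656982421875, 141.80442810058594), (14.575430870056152, 56.67340850830078), 83.1572265625) [630.89641494 247.29680528   8.        ]
white [148 178  41  15 477] ((167.98150634765625, 184.99932861328125), (40.30569839477539, 13.398221015930176), 2.12109637260437) [522.73505904 236.14407412   8.        ]
white [150 219  59  15 732] ((178.96145629882812, 226.23316955566406), (57.90922927856445, 13.462178230285645), 1.7899105548858643) [420.44114442 208.08790972   8.        ]
px bar [128 133 127] [131 138 130] bg [139 136 131] [135 130 125]
cap [[207 207 210 213 212 211 208 195 187 193 199 207 213 214 213 209 164 130
  128 129]
 [202 201 209 213 213 203 183 167 161 163 164 178 202 212 214 209 165 129
  127 127]
 [198 192 204 213 207 182 159 153 155 154 149 153 179 205 213 206 162 129
  126 125]
 [202 200 209 212 204 173 156 157 161 159 154 147 166 200 212 202 158 128
  128 127]
 [204 205 211 213 199 170 160 163 167 163 159 151 155 196 211 191 148 128
  130 130]
 [200 201 210 213 199 172 162 165 169 169 163 153 148 192 210 182 142 129
  131 131]
 [200 195 206 214 210 183 167 168 169 169 164 154 166 200 212 177 138 130
  130 131]
 [202 203 211 215 213 201 177 169 169 166 156 160 191 211 212 173 136 130
  132 131]
 [203 208 213 216 215 212 196 188 178 169 164 187 211 215 213 169 132 128
  130 129]
 [210 213 216 215 216 215 212 210 206 204 202 210 215 216 215 170 129 128
  129 130]
 [212 214 214 213 215 214 214 213 213 213 214 214 215 216 214 167 126 127
  130 132]]
```

View pics/ctop.png

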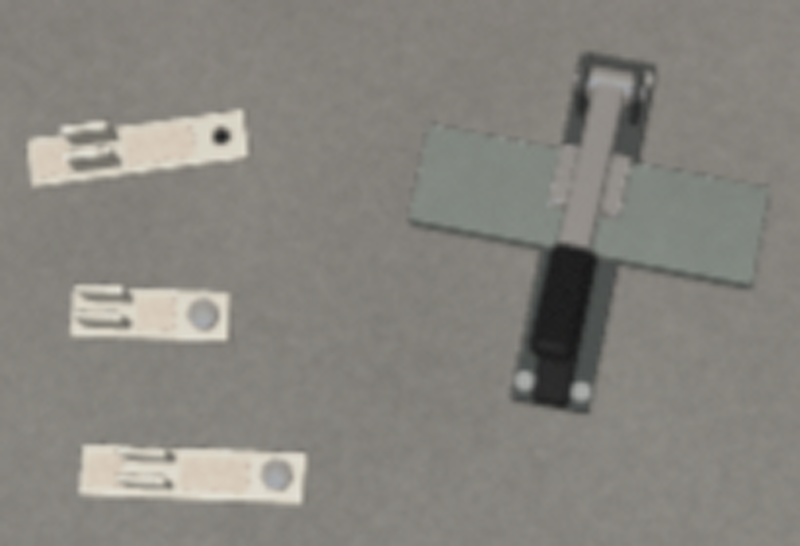

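View pics/cscene.png

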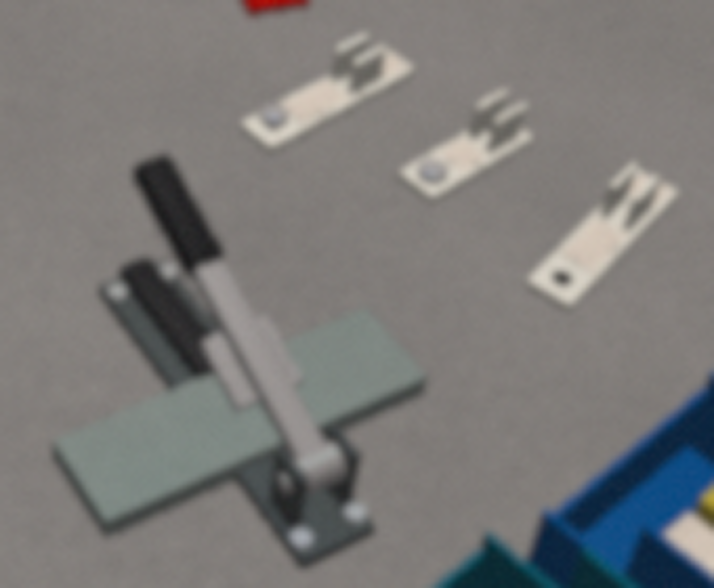

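The crops confirm the layout. The target's strip spans crop (80–306, ~475) with its cap at crop (277,475), and that cap stands proud. The bar corners are at crop (432,122), (768,186), (752,287) and (409,222). Next I measure both.

```bash
cat >> h.py <<'E'
def bar(t):
    f=cv2.GaussianBlur(t[0].astype(np.float32),(0,0),1)
    m=((f[...,1]-f[...,0]>1)&(f[...,1]-f[...,2]>1)).astype(np.uint8); m[:110]=0; m[225:]=0; m[:,:220]=0; m[:,345:]=0
    m=cv2.morphologyEx(m,cv2.MORPH_OPEN,np.ones((3,3)))
    n,l,st,ce=cv2.connectedComponentsWithStats(m); keep=[i for i in range(1,n) if st[i,4]>300]
    p=np.array([ray(q[::-1],t,18)[:2] for q in np.argwhere(np.isin(l,keep))],np.float32)
    return cv2.minAreaRect(p),st[keep]
def holder(t,box,z0=0):
    x0,y0,x1,y1=box; im=t[0][y0:y1,x0:x1]; g=im.min(2)
    m=(g>170).astype(np.uint8); n,l,st,_=cv2.connectedComponentsWithStats(m); k=1+np.argmax(st[1:,4])
    p=np.array([ray((q[1]+x0,q[0]+y0),t,8+z0)[:2] for q in np.argwhere(l==k)],np.float32)
    return cv2.minAreaRect(p)
E
python3 - <<'E'
from h import *
def ld(n):
    d=np.load(n+"0.npz"); return d["im"],d["K"],d["R"],d["t"]
t,s=ld("top"),ld("scene")
print(bar(t)); r=holder(t,(140,210,220,245)); print(r); print(cv2.boxPoints(r))
w=t[0][222:232,195:207].mean(2)<185; q=np.argwhere(w).mean(0); px=(195+q[1],222+q[0]); cap=ray(px,t,21); print("cap",px,cap,"area",w.sum())
print("cap in scene",proj(cap,s),"if z=14",proj(ray(px,t,14),s))
for p in [(432,122),(768,186),(752,287),(409,222)]: print(ray((130+p[0]/3.902-.4,105+p[1]/3.9-.4),t,18))
E
```

```text
(((541.7049560546875, -30.145774841308594), (219.74696350097656, 160.95510864257812), 78.6849365234375), array([[ 235,  138,   39,   33,  948],
       [ 276,  147,   51,   63, 1222]], dtype=int32))
((421.3173522949219, 208.70309448242188), (138.05044555664062, 30.736112594604492), 87.55420684814453)
[[403.0177  140.39658]
 [433.72583 139.08493]
 [439.617   277.0096 ]
 [408.90887 278.32126]]
cap (np.float64(200.52727272727273), np.float64(226.21818181818182)) [418.53724485 153.5676598   21.        ] area 55
cap in scene [334.03538673 200.8620414 ] if z=14 [334.30773526 202.66920695]
[643.29680203  59.58434453  18.        ]
[ 600.31129749 -151.84161614   18.        ]
[ 535.51684379 -140.76876325   18.        ]
[578.42301347  73.61794896  18.        ]
```

```bash
cat >> h.py <<'E'
def quat(deg):
    a=np.radians(deg)/2; a2=np.radians(deg)   # tool x at heading deg, z down: rot pi about axis at heading/2
    return [0,np.cos(a),np.sin(a),0]
STUD=np.array([418.8,154.2]); HA=87.55; JAW=np.array([589.4,-39.9]); PA=78.65
def u(d): return np.array([np.cos(np.radians(d)),np.sin(np.radians(d))])
E
python3 - <<'E'
from h import *
c=STUD+80*u(HA)
manip.move_pose([*c,120],quat(HA)); print(manip.get_time_s())
print(manip.move_straight([*c,32],max_speed=80,threshold=8)); print(manip.get_ee_pos())
manip.grasp(); print("gap",manip.get_finger_gap(),manip.get_gripper_force(),manip.get_force())
manip.move_straight([*c,110],max_speed=100)
print("gap",manip.get_finger_gap(),manip.get_ee_pos(),manip.get_time_s())
t=cam("top"); s=cam("scene"); save(np.hstack([cv2.resize(t[0][120:300,100:340],(400,300)),cv2.resize(s[0][100:340,230:550],(400,300))]),"pics/lift.png")
E
```

```text
1.85
False
[422.56927423 234.28740614  32.40896557]
gap 20.91077102508343 59.43621039390564 [-0.15040367 -0.25258086  5.92464896]
gap 20.901414761864142 [421.85657391 233.95980187 109.5910475 ] 4.6417
```

View pics/lift.png

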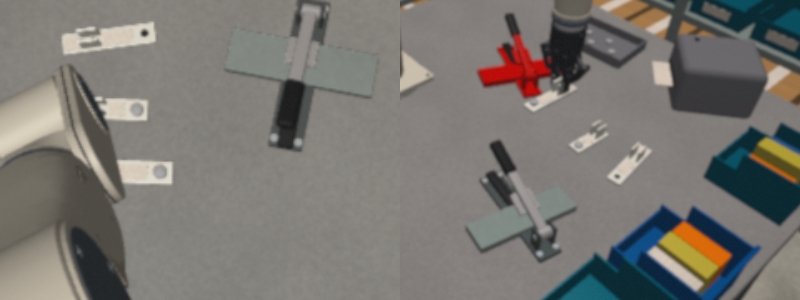

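The holder is lifted level, with its cap visible at tile (160,172). Next I go to the pre-insert pose and check the stud position in the grip from the top view.

```bash
python3 - <<'E'
from h import *
c=JAW+155*u(PA)
manip.move_pose([*c,110],quat(PA)); p=manip.get_ee_pos(); print(p,manip.get_time_s(),manip.get_finger_gap())
manip.move_straight([*c,55.5],max_speed=80)
manip.hold(.2)
t=cam("top"); p=np.array(manip.get_ee_pos()); st=p[:2]-80*u(PA); zc=p[2]-32.4+21
px=proj([*st,zc],t); print("expected cap px",px)
x0,y0=np.round(px).astype(int)-20
cr=t[0][y0:y0+40,x0:x0+40]; print(cr[8:32,8:32].mean(2).astype(int))
s=cam("scene"); print(proj([*st,zc],s)); save(np.hstack([cv2.resize(t[0][100:220,200:360],(400,300)),cv2.resize(s[0][180:330,250:450],(400,300))]),"pics/pre.png")
E
```

```text
[618.30635633 112.57443872 109.32470128] 5.6667 20.69524098077033
expected cap px [250.16134006 148.10436627]
[[105 119 116 112 119 124 121 120 121 121 122 122 124 126 126 124 122 121
  123 123 122 121 122 123]
 [105 118 121 122 130 125 114 113 113 118 123 123 124 125 126 125 123 122
  123 123 122 122 122 122]
 [100 116 122 125 129 126 121 122 121 121 120 116 117 118 121 125 121 122
  121 123 123 125 123 123]
 [ 85 111 122 125 126 126 126 126 126 124 123 120 123 123 124 122 115 109
  112 120 123 124 123 123]
 [ 85 109 122 125 125 126 126 126 125 125 126 125 126 126 125 122 121 118
  122 126 132 126 115 115]
 [ 74  98 123 131 129 126 124 125 125 125 126 125 125 125 123 125 125 125
  127 126 129 126 121 122]
 [ 72 106 159 167 160 145 132 131 132 130 127 125 124 123 124 125 125 126
  126 125 126 125 125 125]
 [ 72 110 172 192 191 185 183 183 171 159 144 134 125 129 129 129 128 127
  127 125 125 125 126 126]
 [ 74  88 163 194 196 196 199 201 197 191 183 181 178 176 166 161 146 134
  133 131 127 126 125 126]
 [ 84  70 141 183 193 194 199 203 202 198 184 168 163 165 172 183 184 185
  184 1
[... 762 characters left out ...]
05 198 190 176 166 164 181 197 203 200
  168 137 126 127 126 126]
 [144 107  62  79 164 197 203 204 205 204 202 198 194 194 199 204 204 201
  160 128 126 126 127 125]
 [149 112  65  61 125 162 180 195 203 201 201 201 201 204 204 204 205 201
  156 124 125 126 126 126]
 [148 115  72  52  87 123 142 151 153 152 161 173 184 197 199 200 202 197
  156 124 125 126 126 125]
 [152 121  76  49  73 111 124 126 125 125 131 137 144 152 151 159 168 164
  142 126 125 126 126 126]
 [157 127  79  48  64 107 124 125 125 126 126 126 125 125 123 130 132 131
  127 125 125 126 125 126]
 [160 135  90  50  56 103 125 126 126 127 127 126 126 125 125 126 125 125
  124 126 126 127 126 127]]
[353.19346538 253.12717964]
```

View pics/pre.png

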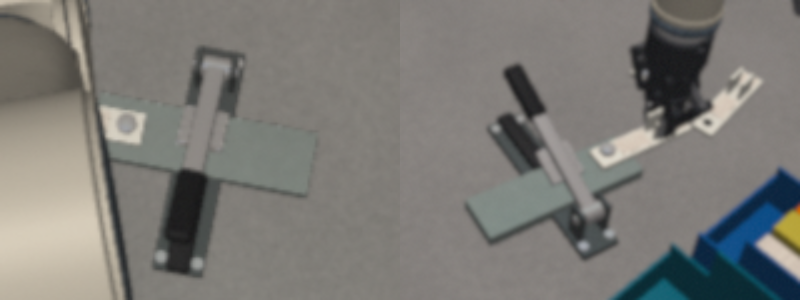

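The stud sits level on the bar side of the jaws. Its cap is at (250.3,149.3), against (250.2,148.1) expected, so I add about 2 mm in x. Now I insert and lower.

```bash
python3 - <<'E'
from h import *
c=JAW+80*u(PA)+np.array([2,0.])
print(manip.move_straight([*c,55.5],max_speed=80,threshold=10),manip.get_ee_pos(),manip.get_force())
print(manip.move_straight([*c,49],max_speed=15,threshold=4),manip.get_ee_pos(),manip.get_force(),manip.get_time_s())
t=cam("top"); s=cam("scene"); save(np.hstack([cv2.resize(t[0][100:220,200:360],(400,300)),cv2.resize(s[0][180:330,250:450],(400,300))]),"pics/ins.png")
E
```

```text
False [607.31410582  38.85034165  55.54329403] [ 0.38959772 -0.25052691 -2.18628821]
True [607.25533318  38.90831305  50.37980128] [-0.81131204 -0.44223974  4.4351558 ] 8.2667
```

View pics/ins.png

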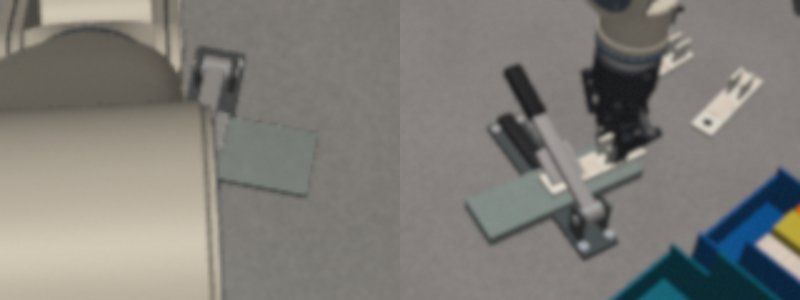

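The holder is under the jaw plate, the strip reaches through on the bar, and contact came at the expected height. I release, back off and check.

```bash
python3 - <<'E'
from h import *
manip.let_go(); manip.hold(.3); print(manip.get_finger_gap(),manip.get_force())
p=manip.get_ee_pos(); manip.move_straight([p[0],p[1],190],max_speed=120)
q=JAW+200*u(PA)
manip.move_pose([420,260,200],quat(PA)); print(manip.get_time_s())
t=cam("top"); s=cam("scene")
for y in(10,): print(holder(t,(200,110,275,190),18), "want centre",JAW+54*u(PA))
save(np.hstack([cv2.resize(t[0][100:220,200:360],(400,300),interpolation=cv2.INTER_CUBIC),cv2.resize(s[0][180:330,250:450],(400,300),interpolation=cv2.INTER_CUBIC)]),"pics/placed.png")
E
```

```text
85.5275436111631 [-0.39560105 -0.03490578  0.00178536]
11.7417
((603.5771484375, 29.145732879638672), (107.48807525634766, 30.471006393432617), 79.21773529052734) want centre [600.02729813  13.04393766]
```

View pics/placed.png

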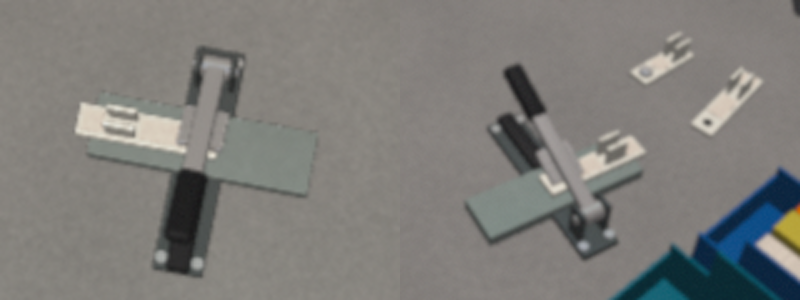

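The holder lies flat. The tail end implies the stud is at about (590.4,-39.9), against the jaw at (589.4,-39.9). Now I press.

```bash
python3 - <<'E'
from h import *
ux=u(PA-90)
manip.grasp()
P0=JAW-90*ux; P1=JAW-106*ux
manip.move_pose([*P0,200],quat(PA)); manip.move_straight([*P0,150],max_speed=100)
print("f0",manip.get_force(),manip.get_ee_pos(),manip.get_time_s())
print(manip.move_straight([*P0,137],max_speed=60),manip.get_force())
print(manip.move_straight([*P1,62],max_speed=30,threshold=15),manip.get_force(),manip.get_ee_pos(),manip.get_time_s())
manip.hold(.2); s=cam("scene"); print(manip.get_force(),manip.get_ee_pos())
save(cv2.resize(s[0][180:330,250:450],(600,450),interpolation=cv2.INTER_CUBIC),"pics/press.png")
E
```

```text
f0 [ 0.69067772  0.82708115 -1.01130725] [501.3588703  -21.78735765 150.12064096] 14.3833
False [ 0.15417768 -0.33226515  0.81489002]
True [-2.25396318  0.15954844 16.77063871] [488.69848366 -19.59869401  72.10414417] 16.7167
[-2.73026664 -1.42412697 14.01054656] [488.75524586 -19.6119017   72.32309862]
```

View pics/press.png

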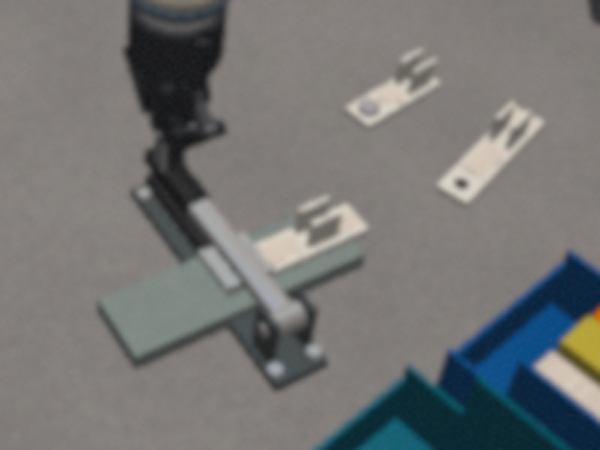

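The handle is down and went solid at tip height 53 mm, where 54 is expected. I push slightly more, release and check.

```bash
python3 - <<'E'
from h import *
p=np.array(manip.get_ee_pos()); 
print(manip.move_straight([p[0],p[1],p[2]-6],max_speed=15,threshold=12),manip.get_force(),manip.get_ee_pos())
manip.hold(.2)
P0=JAW-90*u(PA-90)
manip.move_straight([*P0,140],max_speed=60); manip.move_straight([*P0,210],max_speed=100)
manip.move_pose([420,260,220],quat(PA)); manip.hold(.3); print(manip.get_time_s(),manip.get_force())
t=cam("top"); s=cam("scene"); print(holder(t,(200,110,275,190),18))
save(np.hstack([cv2.resize(t[0][100:220,200:360],(400,300),interpolation=cv2.INTER_CUBIC),cv2.resize(s[0][230:305,300:400],(400,300),interpolation=cv2.INTER_CUBIC)]),"pics/end.png")
E
```

```text
True [-4.84406685  0.60255695 20.65295239] [488.73048484 -19.60449014  71.84567901]
21.0083 [-0.29951941 -1.00755568  1.08822207]
((603.5771484375, 29.145732879638672), (107.48807525634766, 30.471006393432617), 79.21773529052734)
```

View pics/end.png

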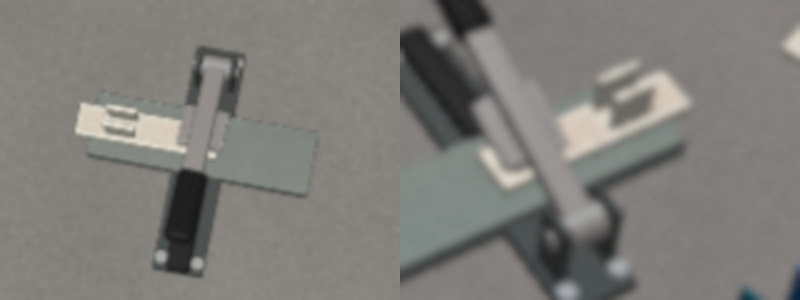

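The pliers are open again and the holder has not moved. The robot is clear.

```bash
python3 -c "
from h import *
print(job.sign_off())"
```

```text
the job is handed in; nothing more can be done
None
```

I laid the holder on the pliers' rest with its stud about 1 mm from the jaw centre and pressed the handle until it went solid at its shut height. The handle sprang open again, the holder hadn't moved, and I signed the job off just after 21 s. The cap was hidden under the jaw plate, so I judged it snapped from that solid stop and did not see it, and sign-off returned no verdict.

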